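# Run the locked inspection slide up to its dial indicator

## Robot

A 6-joint arm with a two-finger parallel gripper is mounted at the origin on a cart in front of the work surface, level with it; the furniture and walls round the work are solid. World frame = base frame: x ahead of the robot, y to its left, z up, the work surface at z = 0. Lengths are in m, angles in rad, forces in N, time in s.
With the tool pointing down it reaches from about 0.35 to 0.975 m from the base axis. Payload 7.1 kg.
Tool frame: the origin (TCP) lies at the very end of the fingers, on their centre line; the grasp point (between the pads) lies 19 mm behind it (robot.grip_point_offset is the distance from the TCP to the grasp point, in m); z points along the fingers, y is the line along which they close (so a half turn about z gives the same grasp; the last joint's range is limited). The gripper opens to 88 mm and grips with 3 to 60 N. Pads are 20 mm wide; open, the fingers measure 115 mm over their backs; the gripper's body (75 mm by 178 mm) begins 61 mm behind the grasp point.
Start: joints at [-1.355, 0.423, 1.63, -0, 1.089, -0.019], TCP at [0.145, -0.608, 0.197] pointing down, gripper open.
Joint ranges: [-3, 3], [-0.9, 2.11], [0.09, 2.58], [-1.31, 4.45], [0.11, 2.69], [-2.54, 2.54]. Speed limits (rad/s): [2.39, 2.39, 3.01, 3.14, 3.14, 3.14].

## Interface

Orientations are given as [roll, pitch, yaw] about the fixed x, y, z axes, in that order (R = Rz(yaw) Ry(pitch) Rx(roll)).
In Python, from plant import robot, optics gives the robot as it stands. The module is installed in compiled form; this text tells all that it offers.
- The arm moves only by the tool arm_command, never from a script. Its argument "commands" is a list of rows, each a list of 3 entries, a list of its own where there are three numbers: the shift along the tool's x, y, z in m, then the turn, a rotation vector about the tool's x, y, z in degrees, then the finger opening in m, from 0 to 0.0878. In form: [[[tx, ty, tz], [rx, ry, rz], jaw], ...]. A call has 1 to 20 rows; each row shifts and turns the commanded pose from where the row before left it, along the tool's axes as they then stand; what a row does not reach is not made up. A row lasts 1/10 s, in which the tool goes at most 50 mm and 8.59 degrees, less where a joint would pass 70% of its speed; a pose out of reach is approached as far as the arm can. A call is refused whole if a number of a shift passes 0.05 or a number of a turn 8.59, either way. A call with a gripper value outside its range is refused whole. The fingers move at their own pace and stop on an object; the grip force is fixed at half the most. Time passes only in rows, so rows that do not move let the fingers close. It gives the time, the measured TCP pose, the force, the opening and the grip force at its end, in the units of the state.
- robot.get_state(): the state, without advancing time (a new reading comes with each control period).
- optics.snapshot(name): name is "side" or "top"; returns a dict with "frame" (384x512x3 uint8, red, green, blue), "range_z" (384x512 float32, m along the optical axis (not along the pixel's ray), 0 where there is no reading), "K" (3x3 intrinsics, pixels), "rvec" (rotation vector, rad) and "tvec" (3), from world to camera coordinates, as OpenCV has them. Camera axes: x right, y down, z forward; pixel columns grow to the right and rows downward; lengths in m; the calibration is good to about 2 mm. A picture is of the moment at which its call begins.
- robot.close_job(): hands the job in; it is judged then, once.
The state is a dict: "clock": time; "q": joint angles; "qd": joint speeds; "effort": joint torques, N m; "position": TCP position; "ee_rot": TCP orientation; "contact_force": force on the tool from outside, world axes, zero at the start; "wrist_torque": the same for the moment, N m; "finger_gap": opening from 0.0 (shut) to 1.0 (fully open); "grasp_force": force on a finger pad.
Only numpy, scipy, OpenCV 4.12 (cv2) and the standard library are available. Lean on these libraries where they do the work, as an engineer would, in place of code of your own. Each camera call takes 0.05 s, during which the arm holds its last target. There are 200 camera calls.

## Task

The bearing lies in the nest of a locked slide, ready to be gauged. With the fingertips alone, press the ribbed locking button on the carriage fully down, keep it down while pushing the carriage all the way along its rails to the end stop by the dial indicator, and only then let the button spring up so that the carriage is locked there. Do not lift the bearing out of its nest, and leave the spare bearing, the feeler gauge and the spark plug where they lie.

Things in the scene. Friction and masses are not known exactly. Their poses are not given: they have to be found in the camera images.
- slide_base: The fixed slide: a grey bed 120 mm (x) by 350 mm (y) by 8 mm on the bench, with two steel rails along y. Origin at the centre of its underside. Its own +y axis is the carriage's direction of travel: roughly to the robot's left, to the end stop and the round dial indicator at that end (80 mm high, the tallest fixed part).
- carriage (a joint): Position of the carriage along the slide's +y, in m: 0 at the start, 0.100 against the end stop. Unlocked, it slides at about 3 N and stays where it is left. While the button is up, a pin under it stands between teeth spaced 20 mm and holds the carriage with about 1.5 mm of play. It is an aluminium saddle, 104 mm wide, 145 mm long, top 44 mm above the bench.
- lock_button (a joint): Depth to which the locking button is pressed, in m: 0 up, 0.010 fully down (hard stop). A spring pushes it up: 2 N at the top, 6 N fully down. The lock is free when it is deeper than 0.005; let go, it springs up into the nearest gap between the teeth.
- button_top (a point): Centre of the button's flat top; moves with button and carriage. The button is a black ribbed paddle on the carriage's end away from the dial indicator, 56 mm across the slide by 40 mm along it; top 62 mm above the bench when up, 52 mm fully down. The push face rises 24 mm from its centre towards the end stop. Axes as slide_base.
- push_face (a point): Middle of the upright face of the carriage's steel block (100 mm wide, 93 mm long), next to the button on the side to which the carriage travels; the face reaches from 44 to 77 mm above the bench. A fingertip that holds the button down can push against it in the slide's +y direction. Moves with the carriage.
- nest_middle (a point): Point on the carriage where the middle of the bearing lies when seated: 8 mm above the nest's floor, 46.5 mm from the push face towards the end stop. The nest is a square recess 66 mm wide and 4 mm deep, rim 74 mm above the bench. Moves with the carriage.
- bearing_middle (a point): Middle of the loose steel ball bearing that lies flat in the nest (62 mm across, 16 mm thick, 0.24 kg). Its top is 86 mm above the bench.
- spare_bearing: A loose steel ball bearing lying flat behind the slide, 52 mm across, 16 mm thick; origin at the centre of its underside. To be left alone.
- feeler_gauge: A loose steel feeler gauge lying flat behind the slide, 17 by 105 by 10 mm, long along its y axis; origin at the centre of its underside. To be left alone.
- spark_plug: A loose spark plug lying on the robot's side of the slide, 18 by 62 by 21 mm, long along its y axis; origin at the centre of its underside. To be left alone.
Not all that is in view belongs to the job. Leave any pink look-alike of the part that bears bearing_middle alone.

How it is judged:
By the outcome, as a careful person would: the job done as asked, in the order asked, and still so for the second after the job is handed in, with the robot touching nothing.
It also fails if it takes over 35 s, if anything falls off the work surface, if the arm or the gripper's body presses on something with over 40 N, if the wrist force passes 120 N, or if a joint passes its speed limit or range.

## Working session

There is one attempt and no reset: what is moved stays moved. The work goes in short steps, Python scripts to look and compute and a tool call to move; the robot and the scene stay as the last step left them, time stands still between calls to the robot, and variables do not carry over. Pictures are saved under pics/ and viewed, at most 10 in all, crops included, and the job is handed in when it is done.

Besides the shell and the picture viewer there is one more tool, called after "Emit:" as name(argument=value, ...) on one line, values as JSON. arm_command: Moves the arm, as the interface text tells. Its arguments: {"type":"object","properties":{"commands":{"type":"array"}},"required":["commands"]}

```bash
mkdir -p pics
cat > h.py <<'E'
import numpy as np, cv2
from plant import robot, optics
def snap(n):
    s=optics.snapshot(n); R=cv2.Rodrigues(np.array(s['rvec'],float))[0]; t=np.array(s['tvec'],float).ravel()
    z=s['range_z']; K=np.array(s['K']); v,u=np.mgrid[:384,:512]
    c=np.stack([(u-K[0,2])/K[0,0]*z,(v-K[1,2])/K[1,1]*z,z],-1)
    P=(c-t)@R; P[z==0]=np.nan
    return s['frame'],P
def save(n,f,k=1):
    cv2.imwrite('pics/'+n,cv2.resize(f[...,::-1],None,fx=k,fy=k,interpolation=cv2.INTER_CUBIC))
E
python3 - <<'E'
from h import *
a,P=snap('top'); b,Q=snap('side')
np.save('top.npy',P);np.save('side.npy',Q)
save('top0.png',a,1.5);save('side0.png',b,1.5)
print(robot.get_state())
E
```

```text
{'clock': 0.1, 'q': array([-1.35498992e+00,  4.23784555e-01,  1.63060231e+00, -1.00877607e-05,
        1.08858373e+00, -1.90193216e-02]), 'qd': array([-1.21931528e-03, -2.52690329e-03, -2.13875617e-03, -7.38760164e-05,
       -4.83511286e-04,  8.89143775e-04]), 'effort': array([ 5.16049658e-04, -5.45615423e+01, -2.74326020e+01,  6.45179255e-02,
        1.87955255e-02, -3.39308895e-05]), 'position': array([ 0.14531738, -0.60732471,  0.1963713 ]), 'ee_rot': array([-3.14021479e+00, -1.72765296e-05,  2.34830404e-01]), 'contact_force': array([ 1.60084047, -0.5351539 , -0.55810057]), 'wrist_torque': array([-0.03418066,  0.00465383, -0.01356558]), 'grasp_force': 0.0, 'finger_gap': 0.9969667211337366}
```

View pics/top0.png

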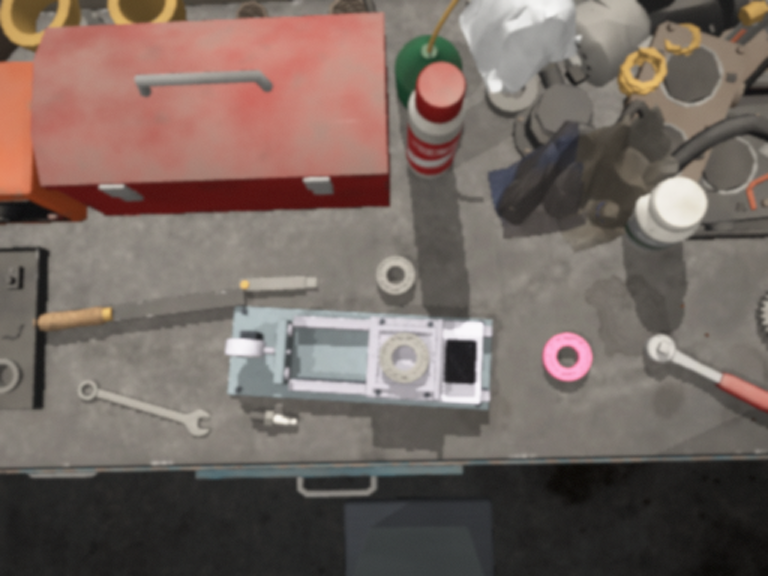

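View pics/side0.png

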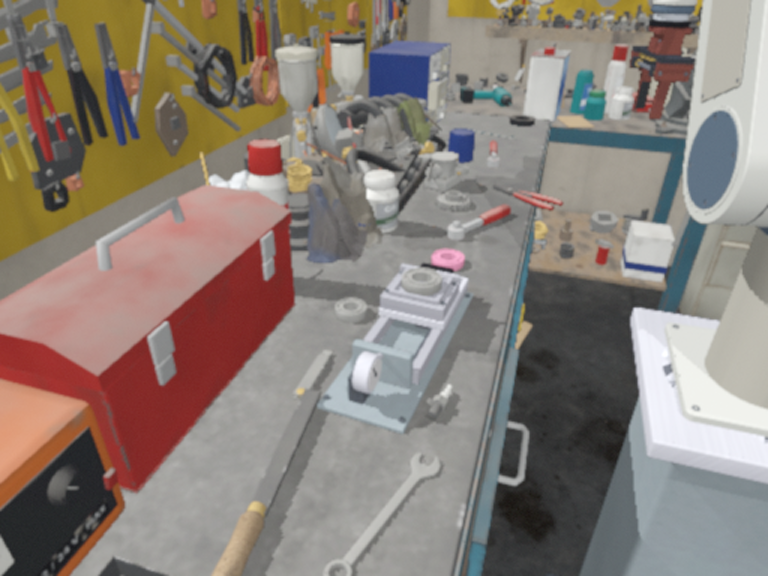

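The top view shows the button (black) at about (461,360), the bearing at (404,358), and the dial at (243,347), all in 1.5x pixels. The pink decoy is at (567,357) and the spark plug at (280,418). The slide runs left along the image, slightly rotated.

Run:
```python
from h import *
P=np.load('top.npy')
def reg(u0,u1,v0,v1,zl,zh,n):
    p=P[int(v0/1.5):int(v1/1.5),int(u0/1.5):int(u1/1.5)].reshape(-1,3); p=p[(p[:,2]>zl)&(p[:,2]<zh)]
    r=cv2.minAreaRect((p[:,:2]*1000).astype(np.float32)); print(n,len(p),np.median(p,0).round(4),r)
reg(436,490,325,400,.056,.068,'button')
reg(370,436,325,395,.080,.092,'bearing')
reg(364,440,310,400,.068,.079,'block')
reg(225,495,300,412,.004,.013,'bed')
reg(220,300,310,412,.02,.1,'dial')
for u in range(425,500,4): print(u,P[240,int(u/1.5)].round(4))
```

```text
button 630 [ 0.4787 -0.0628  0.0622] ((487.5859680175781, -58.454368591308594), (50.96358871459961, 73.01081848144531), 88.65277862548828)
bearing 669 [0.4843 0.0072 0.0857] ((484.8208312988281, 7.450399398803711), (60.812503814697266, 60.469661712646484), 88.59185791015625)
block 1429 [0.4825 0.0049 0.0719] ((484.3794860839844, 7.751808166503906), (90.64704132080078, 99.33666229248047), 86.20903778076172)
bed 4393 [0.4891 0.1284 0.0084] ((491.36962890625, 71.73210144042969), (360.23114013671875, 147.3721466064453), 88.23908996582031)
dial 979 [0.501  0.1685 0.0616] ((496.9703369140625, 189.69610595703125), (89.36345672607422, 96.70328521728516), 89.52437591552734)
425 [ 0.4795 -0.0191  0.0856]
429 [ 0.4798 -0.0249  0.0689]
433 [ 0.4795 -0.0285  0.0759]
437 [ 0.4793 -0.0339  0.079 ]
441 [ 0.4802 -0.0406  0.0429]
445 [ 0.4795 -0.0438  0.0615]
449 [ 0.4793 -0.0494  0.0632]
453 [ 0.4792 -0.055   0.0625]
457 [ 0.4792 -0.0589  0.06  ]
461 [ 0.479  -0.0645  0.0599]
465 [ 0.4788 -0.07    0.0627]
469 [ 0.4787 -0.0737  0.063 ]
473 [ 0.4786 -0.0795  0.06  ]
477 [ 0.4789 -0.0863  0.0462]
481 [ 0.4788 -0.0903  0.0438]
485 [ 0.4797 -0.0995  0.0067]
489 [ 0.4795 -0.1053  0.0082]
493 [ 0.4796 -0.1102 -0.0015]
497 [ 0.4795 -0.1161 -0.0005]
```

Emit:
arm_command(commands=[[[0.0303, -0.0307, 0], [0, 0, 0], 0], [[0.0303, -0.0307, 0], [0, 0, 0], 0], [[0.0303, -0.0307, 0], [0, 0, 0], 0], [[0.0303, -0.0307, 0], [0, 0, 0], 0], [[0.0303, -0.0307, 0], [0, 0, 0], 0], [[0.0303, -0.0307, 0], [0, 0, 0], 0], [[0.0303, -0.0307, 0], [0, 0, 0], 0], [[0.0303, -0.0307, 0], [0, 0, 0], 0], [[0.0303, -0.0307, 0], [0, 0, 0], 0], [[0.0303, -0.0307, 0], [0, 0, 0], 0], [[0.0303, -0.0307, 0], [0, 0, 0], 0], [[0.0303, -0.0307, 0], [0, 0, 0], 0], [[0.0303, -0.0307, 0], [0, 0, 0], 0], [[0.0303, -0.0307, 0], [0, 0, 0], 0], [[0.0303, -0.0307, 0], [0, 0, 0], 0]])

```text
clock: 1.6
position: [0.4808, -0.0525, 0.197]
ee_rot: [-3.142, 0.0, 0.235]
contact_force: [-0.1, -0.1, 0.6]
finger_gap: 0.005
grasp_force: 0.0
```

Emit:
arm_command(commands=[[[0, 0, 0.009], [0, 0, -7.28], 0], [[0, 0, 0.009], [0, 0, -7.28], 0], [[0, 0, 0.009], [0, 0, -7.28], 0], [[0, 0, 0.009], [0, 0, -7.28], 0], [[0, 0, 0.009], [0, 0, -7.28], 0], [[0, 0, 0.009], [0, 0, -7.28], 0], [[0, 0, 0.009], [0, 0, -7.28], 0], [[0, 0, 0.009], [0, 0, -7.28], 0], [[0, 0, 0.009], [0, 0, -7.28], 0], [[0, 0, 0.009], [0, 0, -7.28], 0], [[0, 0, 0], [0, 0, 0], 0], [[0, 0, 0], [0, 0, 0], 0]])

```text
clock: 2.8
position: [0.4801, -0.0542, 0.107]
ee_rot: [-3.141, -0.0, 1.502]
contact_force: [-0.2, 0.2, 0.6]
finger_gap: 0.004
grasp_force: 0.0
```

Run:
```python
from h import *
a,P=snap('side'); save('s1.png',a[150:300,180:360],4)
s=robot.get_state(); print(s['clock'],s['position'],s['ee_rot'],s['contact_force'],s['finger_gap'])
```

```text
2.85 [ 0.48040892 -0.05425579  0.10726699] [ 3.14154800e+00 -1.31107232e-05  1.50230837e+00] [ 0.10518559  0.28094972 -0.15829161] 0.0074303035348815705
```

View pics/s1.png

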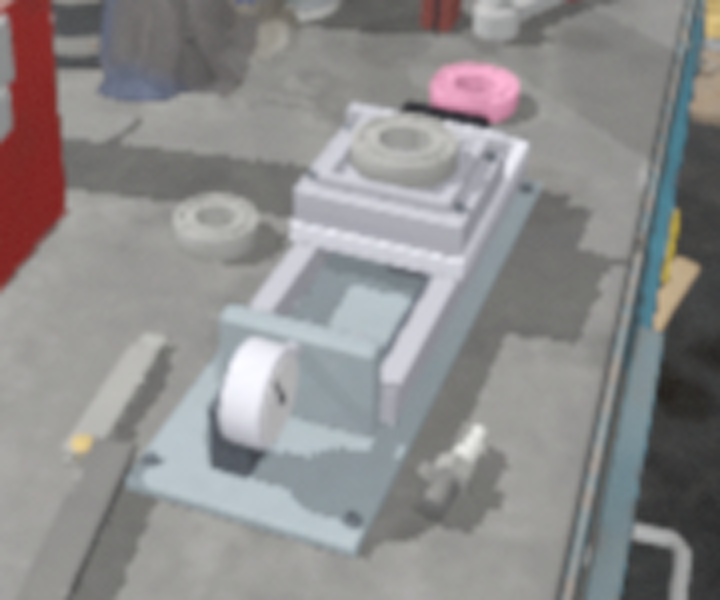

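The side crop shows the carriage, bearing and dial, but no gripper where it should be, around (445,90). I'll take new full views from both cameras.

Run:
```python
from h import *
a,P=snap('side'); b,Q=snap('top'); save('s2.png',np.hstack([a,b]),0.78)
s=robot.get_state(); print(s['clock'],s['position'],s['q'])
```

```text
2.95 [ 0.48067235 -0.05425932  0.10751243] [-1.37031374e-01  3.54317972e-01  2.00218525e+00  4.46148194e-05
  7.84319959e-01 -6.97388480e-02]
```

View pics/s2.png

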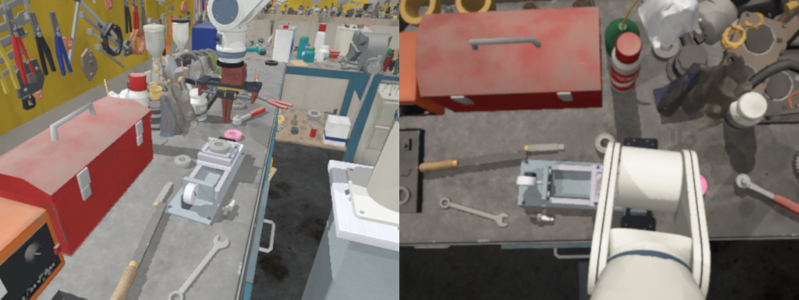

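Run:
```python
from h import *
s=optics.snapshot('side'); p=robot.get_state()['position']
pts=np.array([p,p+[0,0,.08],[.4798,-.063,.062],[.4845,.0072,.086]])
uv=cv2.projectPoints(pts,np.array(s['rvec'],float),np.array(s['tvec'],float),np.array(s['K'],float),None)[0].reshape(-1,2);print(uv)
f=s['frame'].copy()
for u,v in uv: cv2.drawMarker(f,(int(round(u)),int(round(v))),(0,255,0),0,5)
save('s3.png',f[60:240,190:390],3)
```

```text
[[288.2256142  165.04571247]
 [290.28470989 133.67748539]
 [288.28789631 180.01799328]
 [279.97201686 184.77157457]]
```

View pics/s3.png

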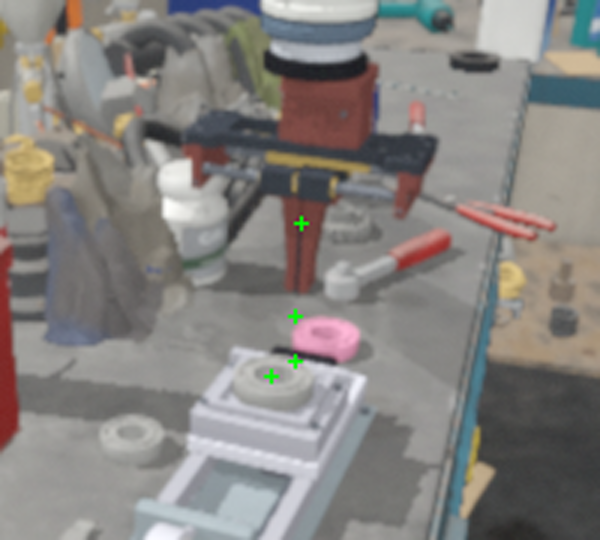

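The projected scene points match, but the visible fingertip at crop (300,290) sits about 9 px above the projected TCP at (295,316). I'll read its depth.

Run:
```python
from h import *
f,P=snap('side')
for v in range(135,166,3):
  for u in (287,289,290,292,294): print(u,v,P[v,u].round(3),f[v,u],end=' ')
  print()
m=(f[...,0]>70)&(f[...,1]<60)&(f[...,2]<60)&(abs(P[...,0]-.48)<.12)&(abs(P[...,1]+.054)<.06)&(P[...,2]>.09)&(P[...,2]<.2)
q=P[m]; print(len(q),np.nanmin(q,0),np.nanmax(q,0)); 
for z in np.arange(.1,.2,.01):
  w=q[abs(q[:,2]-z)<.005]
  if len(w): print(round(z,3),len(w),w.min(0).round(3),w.max(0).round(3))
```

```text
287 135 [ 0.486 -0.044  0.188] [110  67  62] 289 135 [ 0.481 -0.044  0.188] [87 57 56] 290 135 [ 0.479 -0.044  0.189] [77 54 56] 292 135 [ 0.474 -0.043  0.19 ] [110  67  62] 294 135 [ 0.47  -0.045  0.19 ] [109  66  62] 
287 138 [ 0.486 -0.046  0.18 ] [111  66  61] 289 138 [ 0.481 -0.044  0.181] [81 56 57] 290 138 [ 0.479 -0.047  0.18 ] [86 58 57] 292 138 [ 0.474 -0.041  0.183] [112  68  63] 294 138 [ 0.47  -0.045  0.182] [112  68  62] 
287 141 [ 0.485 -0.043  0.174] [120  71  66] 289 141 [ 0.481 -0.045  0.173] [84 60 61] 290 141 [ 0.479 -0.046  0.173] [97 64 62] 292 141 [ 0.474 -0.045  0.174] [121  72  67] 294 141 [ 0.469 -0.044  0.176] [114  69  63] 
287 144 [ 0.484 -0.043  0.166] [119  70  66] 289 144 [ 0.48  -0.045  0.166] [79 58 60] 290 144 [ 0.478 -0.045  0.166] [100  64  64] 292 144 [ 0.473 -0.043  0.168] [121  72  67] 294 144 [ 0.468 -0.041  0.169] [105  66  62] 
287 147 [ 0.485 -0.046  0.158] [119  72  67] 289 147 [ 0.48  -0.045  0.158] [77 56 58] 290 147 [ 0.478 -0.047  0.158] [102  65  64] 292 147 [ 0.473 -0.046  0.159] [121  71  66] 294 147 [ 0.469 -0.05   0.158] [104  70 
[... 928 characters left out ...]
42 140 138] 289 162 [ 0.525 -0.287 -0.001] [146 144 141] 290 162 [ 0.522 -0.285  0.   ] [145 145 142] 292 162 [ 0.516 -0.286  0.001] [146 145 143] 294 162 [ 0.511 -0.293 -0.002] [145 144 142] 
287 165 [ 0.527 -0.265 -0.001] [141 140 137] 289 165 [ 0.521 -0.265 -0.   ] [139 138 135] 290 165 [ 0.518 -0.267 -0.001] [141 138 136] 292 165 [nan nan nan] [149 140 140] 294 165 [ 0.507 -0.273 -0.002] [167 146 151] 
17 [ 0.47842739 -0.04810675  0.15150645] [ 0.48179881 -0.04307192  0.1991849 ]
0.15 1 [ 0.479 -0.044  0.152] [ 0.479 -0.044  0.152]
0.16 2 [ 0.48  -0.046  0.158] [ 0.48  -0.045  0.161]
0.18 6 [ 0.478 -0.048  0.177] [ 0.482 -0.043  0.184]
0.19 7 [ 0.479 -0.047  0.186] [ 0.482 -0.043  0.193]
```

The fingers really end at z≈0.130 while the TCP reads 0.107, so the tips are about 22 mm short of it. Their xy is as expected. I'll descend with that in mind and watch the force.

Emit:
arm_command(commands=[[[0, 0, 0.02], [0, 0, 0], 0], [[0, 0, 0.02], [0, 0, 0], 0], [[0, 0, 0.018], [0, 0, 0], 0], [[0, 0, 0], [0, 0, 0], 0], [[0, 0, 0], [0, 0, 0], 0]])

```text
clock: 3.55
position: [0.4804, -0.0542, 0.0493]
ee_rot: [-3.141, -0.0, 1.505]
contact_force: [-0.1, 0.4, 0.4]
finger_gap: 0.005
grasp_force: 0.0
```

Emit:
arm_command(commands=[[[0, 0, 0.004], [0, 0, 0], 0], [[0, 0, 0.004], [0, 0, 0], 0], [[0, 0, 0], [0, 0, 0], 0], [[0, 0, 0], [0, 0, 0], 0]])

```text
clock: 3.95
position: [0.4804, -0.0542, 0.0413]
ee_rot: [3.141, 0.0, 1.505]
contact_force: [-0.4, 0.3, -0.8]
finger_gap: 0.007
grasp_force: 0.0
```

Emit:
arm_command(commands=[[[0, 0, 0.003], [0, 0, 0], 0], [[0, 0, 0.003], [0, 0, 0], 0], [[0, 0, 0], [0, 0, 0], 0], [[0, 0, 0], [0, 0, 0], 0]])

```text
clock: 4.35
position: [0.4806, -0.0543, 0.0351]
ee_rot: [3.141, 0.0, 1.505]
contact_force: [0.7, 0.0, 2.6]
finger_gap: 0.002
grasp_force: 1.0
```

Emit:
arm_command(commands=[[[0, 0, 0.002], [0, 0, 0], 0], [[0, 0, 0.002], [0, 0, 0], 0], [[0, 0, 0], [0, 0, 0], 0], [[0, 0, 0], [0, 0, 0], 0]])

```text
clock: 4.75
position: [0.4806, -0.0543, 0.0311]
ee_rot: [3.141, 0.0, 1.505]
contact_force: [0.7, -0.6, 3.0]
finger_gap: 0.004
grasp_force: 1.8
```

Emit:
arm_command(commands=[[[0, 0, 0.001], [0, 0, 0], 0], [[0, 0, 0.001], [0, 0, 0], 0], [[0, 0, 0], [0, 0, 0], 0], [[0, 0, 0], [0, 0, 0], 0]])

```text
clock: 5.15
position: [0.4806, -0.0543, 0.0292]
ee_rot: [3.141, 0.0, 1.505]
contact_force: [0.7, -0.5, 4.6]
finger_gap: 0.006
grasp_force: 2.2
```

Emit:
arm_command(commands=[[[0, 0, 0.001], [0, 0, 0], 0], [[0, 0, 0.001], [0, 0, 0], 0], [[0, 0, 0], [0, 0, 0], 0], [[0, 0, 0], [0, 0, 0], 0]])

```text
clock: 5.55
position: [0.4806, -0.0543, 0.0271]
ee_rot: [3.141, 0.0, 1.505]
contact_force: [0.9, 0.6, 4.5]
finger_gap: 0.003
grasp_force: 2.6
```

Emit:
arm_command(commands=[[[0, 0, 0.001], [0, 0, 0], 0], [[0, 0, 0], [0, 0, 0], 0], [[0, 0, 0], [0, 0, 0], 0]])

```text
clock: 5.85
position: [0.4806, -0.0543, 0.0265]
ee_rot: [3.141, 0.0, 1.505]
contact_force: [-0.2, -1.3, 10.6]
finger_gap: 0.006
grasp_force: 5.1
```

Hard stop reached, at about 10 N. I'll add a little preload and push.

Emit:
arm_command(commands=[[[0, 0, 0.0005], [0, 0, 0], 0], [[0.002, 0, 0], [0, 0, 0], 0], [[0.002, 0, 0], [0, 0, 0], 0], [[0.002, 0, 0], [0, 0, 0], 0], [[0.002, 0, 0], [0, 0, 0], 0], [[0.002, 0, 0], [0, 0, 0], 0], [[0.002, 0, 0], [0, 0, 0], 0]])

```text
clock: 6.55
position: [0.4815, -0.0426, 0.0263]
ee_rot: [3.141, 0.0, 1.506]
contact_force: [-1.0, -3.1, 15.7]
finger_gap: 0.01
grasp_force: 7.4
```

Emit:
arm_command(commands=[[[0.003, 0, 0], [0, 0, 0], 0], [[0.004, 0, 0], [0, 0, 0], 0], [[0.004, 0, 0], [0, 0, 0], 0], [[0.004, 0, 0], [0, 0, 0], 0], [[0.004, 0, 0], [0, 0, 0], 0]])

```text
clock: 7.05
position: [0.4831, -0.0236, 0.0264]
ee_rot: [3.14, 0.0, 1.506]
contact_force: [0.7, -2.8, 13.7]
finger_gap: 0.005
grasp_force: 7.0
```

Emit:
arm_command(commands=[[[0.004, 0, 0], [0, 0, 0], 0], [[0.004, 0, 0], [0, 0, 0], 0], [[0.004, 0, 0], [0, 0, 0], 0], [[0.004, 0, 0], [0, 0, 0], 0], [[0.004, 0, 0], [0, 0, 0], 0], [[0.004, 0, 0], [0, 0, 0], 0], [[0.004, 0, 0], [0, 0, 0], 0], [[0.004, 0, 0], [0, 0, 0], 0], [[0.004, 0, 0], [0, 0, 0], 0], [[0.004, 0, 0], [0, 0, 0], 0], [[0.004, 0, 0], [0, 0, 0], 0], [[0.004, 0, 0], [0, 0, 0], 0], [[0.004, 0, 0], [0, 0, 0], 0], [[0.004, 0, 0], [0, 0, 0], 0], [[0.003, 0, 0], [0, 0, 0], 0], [[0.002, 0, 0], [0, 0, 0], 0]])

```text
clock: 8.65
position: [0.488, 0.0375, 0.0265]
ee_rot: [3.138, 0.0, 1.506]
contact_force: [2.8, -3.4, 11.7]
finger_gap: 0.004
grasp_force: 5.9
```

Emit:
arm_command(commands=[[[0.002, 0, 0], [0, 0, 0], 0], [[0.002, 0, 0], [0, 0, 0], 0], [[0.002, 0, 0], [0, 0, 0], 0], [[0, 0, 0], [0, 0, 0], 0]])

```text
clock: 9.05
position: [0.4885, 0.0436, 0.0265]
ee_rot: [3.138, -0.0, 1.506]
contact_force: [2.7, -1.0, 11.3]
finger_gap: 0.002
grasp_force: 5.7
```

Emit:
arm_command(commands=[[[0.0015, 0, 0], [0, 0, 0], 0], [[0.0015, 0, 0], [0, 0, 0], 0], [[0, 0, 0], [0, 0, 0], 0]])

```text
clock: 9.35
position: [0.4885, 0.046, 0.0264]
ee_rot: [3.139, 0.001, 1.506]
contact_force: [2.5, -5.0, 12.3]
finger_gap: 0.008
grasp_force: 6.1
```

Emit:
arm_command(commands=[[[0.001, 0, 0], [0, 0, 0], 0], [[0.001, 0, 0], [0, 0, 0], 0], [[0, 0, 0], [0, 0, 0], 0]])

```text
clock: 9.65
position: [0.4884, 0.0476, 0.0265]
ee_rot: [3.139, 0.001, 1.506]
contact_force: [2.1, -9.2, 12.4]
finger_gap: 0.002
grasp_force: 6.5
```

Emit:
arm_command(commands=[[[0.001, 0, 0], [0, 0, 0], 0], [[0.001, 0, 0], [0, 0, 0], 0], [[0, 0, 0], [0, 0, 0], 0]])

```text
clock: 9.95
position: [0.4883, 0.0479, 0.0265]
ee_rot: [3.139, 0.003, 1.507]
contact_force: [1.3, -21.8, 13.5]
finger_gap: 0.008
grasp_force: 13.4
```

Force rose to 22 N at the expected travel. I'll check the picture before releasing.

Run:
```python
from h import *
Q=np.load('side.npy'); a,P=snap('side'); save('s4.png',a[140:300,190:350],3.7)
for n,p in(('before',Q),('now',P)):
    q=p.reshape(-1,3); q=q[(q[:,2]>.0835)&(q[:,2]<.089)&(abs(q[:,0]-.488)<.04)&(q[:,1]>-.04)&(q[:,1]<.15)]
    r=cv2.minAreaRect((q[:,:2]*1000).astype(np.float32)); print(n,len(q),r)
```

```text
before 212 ((482.1086730957031, 6.208587646484375), (59.84624099731445, 59.46965789794922), 15.86575698852539)
now 308 ((493.32891845703125, 95.31651306152344), (60.36204147338867, 85.79270935058594), 14.34437370300293)
```

View pics/s4.png

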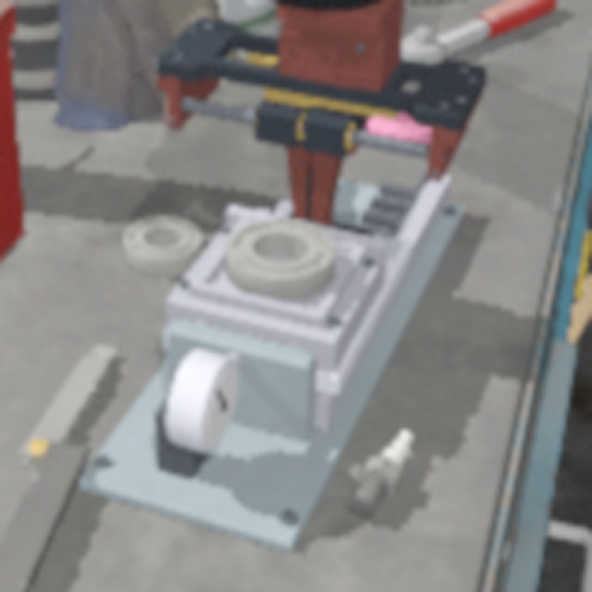

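The carriage (front at about (245,330)) sits against the end stop plate, and the bearing at (280,257) is seated. I'll ease the push a little and lift straight up.

Emit:
arm_command(commands=[[[-0.001, 0, 0], [0, 0, 0], 0], [[0, 0, -0.003], [0, 0, 0], 0], [[0, 0, -0.004], [0, 0, 0], 0], [[0, 0, -0.004], [0, 0, 0], 0], [[0, 0, -0.004], [0, 0, 0], 0], [[-0.003, 0, -0.005], [0, 0, 0], 0], [[-0.003, 0, -0.01], [0, 0, 0], 0], [[0, 0, -0.02], [0, 0, 0], 0], [[0, 0, -0.03], [0, 0, 0], 0], [[0, 0, -0.03], [0, 0, 0], 0], [[0, 0, -0.03], [0, 0, 0], 0], [[0, 0, 0], [0, 0, 0], 0]])

```text
clock: 11.2
position: [0.4892, 0.0438, 0.1697]
ee_rot: [3.135, -0.001, 1.505]
contact_force: [0.4, -1.4, 0.7]
finger_gap: 0.003
grasp_force: 0.0
```

Emit:
arm_command(commands=[[[-0.04, 0, 0], [0, 0, 0], 0], [[-0.04, 0, 0], [0, 0, 0], 0], [[-0.04, 0, 0], [0, 0, 0], 0], [[-0.04, 0, 0], [0, 0, 0], 0], [[-0.04, 0, 0], [0, 0, 0], 0], [[-0.04, 0, 0], [0, 0, 0], 0], [[-0.04, 0, 0], [0, 0, 0], 0], [[0, 0, 0], [0, 0, 0], 0], [[0, 0, 0], [0, 0, 0], 0]])

```text
clock: 12.1
position: [0.4676, -0.236, 0.1649]
ee_rot: [-3.14, -0.001, 1.503]
contact_force: [-1.1, 0.5, 0.1]
finger_gap: 0.006
grasp_force: 0.0
```

Run:
```python
from h import *
a,P=snap('top'); save('t5.png',a[170:300,130:350],3.5)
d=np.array([.066,.998])
q=P.reshape(-1,3)
def m(zl,zh,y0,y1):
    w=q[(q[:,2]>zl)&(q[:,2]<zh)&(abs(q[:,0]-.487)<.045)&(q[:,1]>y0)&(q[:,1]<y1)]
    print(len(w),np.median(w,0).round(4),cv2.minAreaRect((w[:,:2]*1000).astype(np.float32)))
m(.080,.092,.06,.15); m(.052,.068,0.01,.057); m(.068,.079,.04,.16)
s=robot.get_state();print(s['clock'],s['position'],s['contact_force'])
```

```text
669 [0.4923 0.1059 0.0857] ((484.5096130371094, 100.78187561035156), (73.8011474609375, 74.1751937866211), 83.08599090576172)
617 [0.4868 0.036  0.0625] ((486.6044006347656, 36.37254333496094), (40.03322219848633, 55.157989501953125), 88.4295425415039)
1357 [0.4874 0.1014 0.0725] ((488.11456298828125, 106.3538818359375), (94.74689483642578, 88.49882507324219), 88.26241302490234)
12.15 [ 0.46770697 -0.23517297  0.16494471] [-0.60892484 -0.30864823  0.50579591]
```

View pics/t5.png

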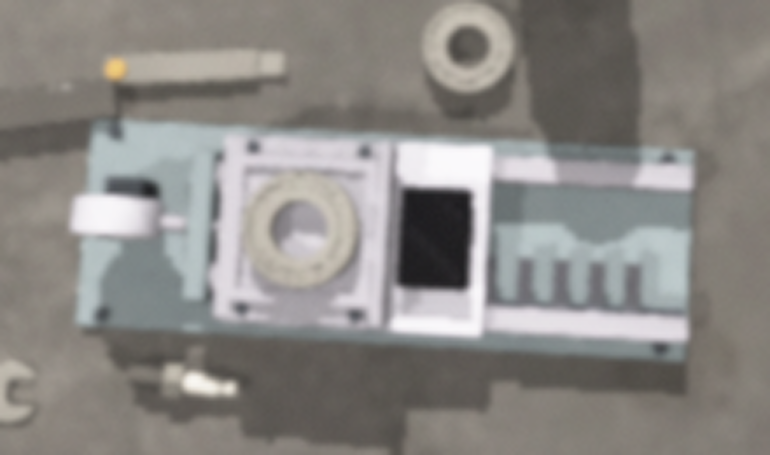

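The top view shows the carriage against the stop, the bearing at (300,230) seated in its nest, and the spare parts where they were. Depth readings put the button up at 62 mm and the travel at about 99 mm, within measurement error of 100.

```bash
python3 -c "
from plant import robot; print(robot.close_job())"
```

```text
the job is handed in; nothing more can be done
None
```

I handed the job in: the button was held fully down while the carriage was pushed to the end stop, then released, and the last top view shows it up (62 mm) with the carriage at about 99 of 100 mm by camera, the bearing still in its nest and the spare parts in place.

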